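# Find the loaded drive cartridge by its weight and dock it for wiping

### The arm

A 6-joint arm with a two-finger parallel gripper is mounted at the origin on the work surface. World frame = base frame: x ahead of the robot, y to its left, z up, the work surface at z = 0. Lengths are in m, angles in rad, forces in N, time in s.
With the tool pointing down it reaches from about 0.3 to 0.875 m from the base axis. Payload 6.4 kg.
Tool frame: the origin (TCP) lies between the finger pads; the fingertips stand 19 mm ahead of it and the grasp point (between the pads) is the TCP (ctrl.tips_ahead is the z of the fingertips in the tool frame, in m); z points along the fingers, y is the line along which they close (so a half turn about z gives the same grasp; the last joint's range is limited). The gripper opens to 85 mm and grips with 20 to 120 N. Pads are 22 mm wide; open, the fingers measure 114 mm over their backs; the gripper's body (76 mm by 85 mm) begins 54 mm behind the grasp point. The pads swing forward as they close: fully open they stand 13 mm farther back than shut.
Start: joints at [1.027, 0.181, 1.607, -0, 1.354, -0.206], TCP at [0.191, 0.543, 0.23] pointing down, gripper open.
Joint ranges: [-2.99, 2.99], [-0.89, 2.07], [0.3, 2.58], [-1.14, 4.28], [0, 2.63], [-3.12, 3.12]. Speed limits (rad/s): [2.57, 2.57, 3.01, 3.14, 3.14, 3.14].

### API

Orientations are given as a unit quaternion [w, x, y, z].
In Python, from bench import readout, vision, ctrl gives the robot as it stands.
- The arm moves only by the tool play_rows, never from a script. Its arguments are lists of equal length, an entry for each row: "xyz": the shift along the tool's x, y, z in mm, a list of three; "rot": the turn, a rotation vector about the tool's x, y, z in rad, a list of three; "grip": the opening, from 0 (shut) to 1 (fully open). In form: {"xyz": [[x, y, z], ...], "rot": [[rx, ry, rz], ...], "grip": [grip, ...]}. A call has exactly 10 rows; each row is the pose to reach, as a shift and turn from the pose commanded when the call began, along the tool's axes at that moment; what a row does not reach only later rows make up. A row lasts 1/8 s, in which the tool goes at most 62.5 mm and 10.7 degrees, less where a joint would pass 70% of its speed; a pose out of reach is approached as far as the arm can. A call with a gripper value outside its range is refused whole. The fingers move at their own pace and stop on an object; the grip force is fixed at half the most. Time passes only in rows, so rows that repeat a pose let the fingers close, or fill a call up. It gives the time, the measured TCP pose, the force, the opening and the grip force at its end, in the units of the state.
- readout.get_obs(): the state, without advancing time (a new reading comes with each control period).
- vision.camera(name): name is "side" or "top"; returns a dict with "color" (480x640x3 uint8, red, green, blue), "depth" (480x640 float32, m along the optical axis (not along the pixel's ray), 0 where there is no reading), "camera_matrix" (3x3 intrinsics, pixels), "extrinsics" (4x4, takes a point from camera to world coordinates). Camera axes: x right, y down, z forward; pixel columns grow to the right and rows downward; lengths in m; the calibration is good to about 2 mm. A picture is of the moment at which its call begins.
- ctrl.hand_in(): hands the job in; it is judged then, once.
The state is a dict: "time_s": time; "q": joint angles; "dq": joint speeds; "joint_efforts": joint torques, N m; "eef_pos": TCP position; "eef_rot": TCP orientation; "wrist_force": force on the tool from outside, world axes, zero at the start; "torque": the same for the moment, N m; "opening": opening from 0.0 (shut) to 1.0 (fully open); "grasp_force": force on a finger pad.
Only numpy, scipy, OpenCV 4.12 (cv2) and the standard library are available. Lean on these libraries where they do the work, as an engineer would, in place of code of your own. Each camera call takes 0.05 s, during which the arm holds its last target. There are 200 camera calls.

### The job

One of the two large drive cartridges in the rack still has its disk inside and the other is an empty shell, but they look the same: lift each in turn clear of its bay and feel which is the heavier. Push the heavier one upright into the dock's slot until it is fully home on its plug, pressing firmly but never hard enough to hurt the connector (stay below 35 N), and let go of it there; the empty one stays out of the dock and must be left standing in a wide bay of the rack. Keep the cartridges upright and do not disturb the other things on the desk.

Things in the scene. Friction and masses are not known exactly. Their poses are not given: they have to be found in the camera images.
- cartridge_1_mid (a point): centre (75 mm above the lower edge) of a closed large drive cartridge, grey shell, black bezel on top: 104 mm wide (own x), 28 mm thick (own y), 150 mm tall (own z, up), flat sides. The two look identical and start in the rack's two wide bays, either in either. Best gripped across the 28 mm, about 20 mm below the top edge
- cartridge_2_mid (a point): centre (75 mm above the lower edge) of a closed large drive cartridge, grey shell, black bezel on top: 104 mm wide (own x), 28 mm thick (own y), 150 mm tall (own z, up), flat sides. The two look identical and start in the rack's two wide bays, either in either. Best gripped across the 28 mm, about 20 mm below the top edge
- rack: sheet-steel rack fixed to the table, 128 x 156 mm (x, y), origin under its centre at table height. Wide bays centred at y = +46 and -46 mm: floor 6 mm, walls 45 mm above the table, open above, 2 mm of play each side of a large cartridge's thickness (along y), 3 mm at each end of its width (along x). A narrow bay between them holds a small cartridge
- dock_mouth (a point): centre of the mouth of the dock's slot, in its top face. The slot takes one large cartridge upright, either way round, its width along this y, its thickness along this x: 1.1 mm of play each side, a bevel 1.2 mm wide and 2.5 mm deep round the mouth, straight walls, hard floor 44 mm below the mouth. A fully home cartridge rests on that floor, its centre 31 mm above the mouth
- plug (a joint): how far the plug in the slot has been pushed down, 0 = untouched, standing 8 mm proud of the slot's floor, to 0.008 m = fully mated, level with the floor. Stiff: it takes about 18 N in all, the same all the way (the cartridge's own weight counts but is not enough), and stays where it is left; then comes the hard floor
- small_cartridge_mid (a point): bystander: a smaller closed cartridge, 70 x 16 x 100 mm, in the narrow middle bay of the rack, its top at 106 mm above the table; the point is its centre. Leave it alone
- driver_grip (a point): bystander: wooden-handled screwdriver, 200 mm, lying on the table, point on the handle
- small_driver_grip (a point): bystander: black-handled screwdriver, 150 mm, lying on the table, point on the handle
- tub_in (a point): bystander: small white tub, 68 mm across, 45 mm high; the point is the centre of its inner floor
- pliers: bystander: red-handled pliers, 150 mm, lying on the table
- board: bystander: loose circuit board, 100 x 72 mm, lying on the table
- adapter: bystander: black power adapter, 118 x 50 x 30 mm
- phone: bystander: phone, 146 x 72 x 9 mm, lying on the table
- cartridge_1: the large cartridge of that number itself, origin at the centre of its lower edge, axes as for its centre. One of the two is an empty shell of 0.15 to 0.25 kg, the other holds a disk and weighs 0.45 to 0.65 kg
- cartridge_2: the large cartridge of that number itself, origin at the centre of its lower edge, axes as for its centre. One of the two is an empty shell of 0.15 to 0.25 kg, the other holds a disk and weighs 0.45 to 0.65 kg
- dock: top-loading drive dock fixed to the table, black plastic with grey trim, 112 x 150 mm (x, y), 66 mm high; origin under its centre at table height, axes as for the slot's mouth

How it is judged:
On the way, in this order (a step that is already met when the one before it is completed fails the run):
1. the lighter cartridge is lifted 10 mm or more in the fingers, while the other stands with its weight of over 3.4 N (if that one was lifted first, it is lifted again later) (((z of cartridge_1_mid in the frame of rack above 0.091 m and contact force between cartridge_1 and the fingers above 0.5 N and contact force between cartridge_2 and anything else above 3.4 N) or (z of cartridge_2_mid in the frame of rack above 0.091 m and contact force between cartridge_2 and the fingers above 0.5 N and contact force between cartridge_1 and anything else above 3.4 N))), for 0.2 s.
2. the heavier cartridge is then lifted in the fingers, at least 10 mm off its bay's floor, while the other stands with its weight of under 3.4 N (((z of cartridge_1_mid in the frame of rack above 0.091 m and contact force between cartridge_1 and the fingers above 0.5 N and contact force between cartridge_2 and anything else below 3.4 N) or (z of cartridge_2_mid in the frame of rack above 0.091 m and contact force between cartridge_2 and the fingers above 0.5 N and contact force between cartridge_1 and anything else below 3.4 N))), for 0.2 s.
At the end, for the whole second after the job is handed in: the heavier cartridge stands in the dock within 0.06 rad of upright, 6 mm of centre and 1.5 mm of the slot's floor, plug down over 6.5 mm; the lighter stands in a wide bay, 12 mm of centre, 5 mm of resting height, 0.15 rad of upright; both at rest (value of joint plug above 0.0065 m and ((z of cartridge_1_mid in the frame of dock_mouth below 0.0325 m and horizontal distance between cartridge_1_mid and dock_mouth below 0.006 m and angle between cartridge_1_mid's own z axis and vertical below 0.06 rad and contact force between cartridge_2 and anything else below 3.4 N and z of cartridge_2_mid in the frame of rack between 0.076 and 0.086 m and x of cartridge_2_mid in the frame of rack between -0.012 and 0.012 m and y of cartridge_2_mid in the frame of rack between -0.058 and 0.058 m and (y of cartridge_2_mid in the frame of rack above 0.034 m or y of cartridge_2_mid in the frame of rack below -0.034 m) and angle between cartridge_2_mid's own z axis and vertical below 0.15 rad) or (z of cartridge_2_mid in the frame of dock_mouth below 0.0325 m and horizontal distance between cartridge_2_mid and dock_mouth below 0.006 m and angle between cartridge_2_mid's own z axis and vertical below 0.06 rad and contact force between cartridge_1 and anything else below 3.4 N and z of cartridge_1_mid in the frame of rack between 0.076 and 0.086 m and x of cartridge_1_mid in the frame of rack between -0.012 and 0.012 m and y of cartridge_1_mid in the frame of rack between -0.058 and 0.058 m and (y of cartridge_1_mid in the frame of rack above 0.034 m or y of cartridge_1_mid in the frame of rack below -0.034 m) and angle between cartridge_1_mid's own z axis and vertical below 0.15 rad)) and linear speed of each of cartridge_1, cartridge_2 below 0.02 m/s); the robot touches nothing.
It fails at once if a cartridge is pressed or knocked on the dock with more than 35 N (contact force between any of cartridge_1, cartridge_2 and dock above 35 N).
It fails at once if the lighter cartridge is put into the dock's slot (more than 6 mm deep) while the heavier rests elsewhere ((horizontal distance between cartridge_1_mid and dock_mouth below 0.03 m and z of cartridge_1_mid in the frame of dock_mouth below 0.069 m and contact force between cartridge_2 and anything else above 3.4 N) or (horizontal distance between cartridge_2_mid and dock_mouth below 0.03 m and z of cartridge_2_mid in the frame of dock_mouth below 0.069 m and contact force between cartridge_1 and anything else above 3.4 N)).
It fails at once if a large cartridge is tipped more than 40 degrees (angle between any of cartridge_1_mid, cartridge_2_mid's own z axis and vertical above 0.7 rad).
It fails at once if a bystander is moved more than 30 mm (distance of any of small_cartridge_mid, driver_grip, small_driver_grip, tub_in, pliers, board, adapter, phone from where it was at the start of the episode above 0.03 m).
It also fails if it takes over 72 s, if anything falls off the work surface, if the arm or the gripper's body presses on something with over 40 N, if the wrist force passes 120 N, or if a joint passes its speed limit or range.

## Working session

There is one attempt and no reset: what is moved stays moved. The work goes in short steps, Python scripts to look and compute and a tool call to move; the robot and the scene stay as the last step left them, time stands still between calls to the robot, and variables do not carry over. Pictures are saved under pics/ and viewed, at most 10 in all, crops included, and the job is handed in when it is done.

Besides the shell and the picture viewer there is one more tool, called after "Call:" as name(argument=value, ...), one argument or row to a line, values as JSON. play_rows: Moves the arm, as the interface text tells. Its arguments: {"type":"object","properties":{"xyz":{"type":"array","items":{"type":"array","items":{"type":"number"}}},"rot":{"type":"array","items":{"type":"array","items":{"type":"number"}}},"grip":{"type":"array","items":{"type":"number"}}},"required":["xyz","rot","grip"]}

```bash
mkdir -p pics
cat > h.py <<'E'
import numpy as np,cv2
from bench import readout,vision,ctrl
def cam(n,save=None):
    c=vision.camera(n)
    if save: cv2.imwrite('pics/'+save,c['color'][:,:,::-1])
    return c
def cloud(c):
    K=c['camera_matrix'];d=c['depth'];v,u=np.mgrid[0:480,0:640]
    p=np.stack([(u-K[0,2])/K[0,0]*d,(v-K[1,2])/K[1,1]*d,d],-1)
    return p@c['extrinsics'][:3,:3].T+c['extrinsics'][:3,3]
E
python3 - <<'E'
from h import *
for n in('top','side'):
    c=cam(n,n+'0.png');np.savez(n+'0.npz',**c);print(n,c['extrinsics'].round(3).tolist(),c['camera_matrix'][0,0])
o=readout.get_obs();print(o)
E
```

```text
top [[-0.009, -0.987, 0.16, 0.457], [-1.0, 0.008, -0.01, 0.009], [0.008, -0.16, -0.987, 0.946], [0.0, 0.0, 0.0, 1.0]] 573.8557071470151
side [[0.762, -0.363, 0.536, 0.118], [-0.648, -0.445, 0.619, -0.567], [0.014, -0.819, -0.574, 0.602], [0.0, 0.0, 0.0, 1.0]] 510.38184711840313
{'time_s': 0.1, 'q': array([ 1.02668873e+00,  1.81446762e-01,  1.60787869e+00,  2.09682596e-05,
        1.35381521e+00, -2.06320646e-01]), 'dq': array([-0.0008038 , -0.00017767, -0.00061708,  0.00091171,  0.00036244,
        0.0007917 ]), 'joint_efforts': array([ 1.48064846e-03, -4.45880198e+01, -3.52237844e+01, -3.10562227e-04,
        4.18884694e-03, -5.93820502e-06]), 'eef_pos': array([0.19028684, 0.54208714, 0.22939966]), 'eef_rot': array([-2.93174950e-04,  1.68093857e-01,  9.85770691e-01, -7.16404387e-04]), 'wrist_force': array([ 0.03226132,  0.40637505, -0.11425813]), 'torque': array([-0.00893205,  0.00408689,  0.02498662]), 'grasp_force': 0.0, 'opening': 1.001108456947695}
```

View pics/top0.png

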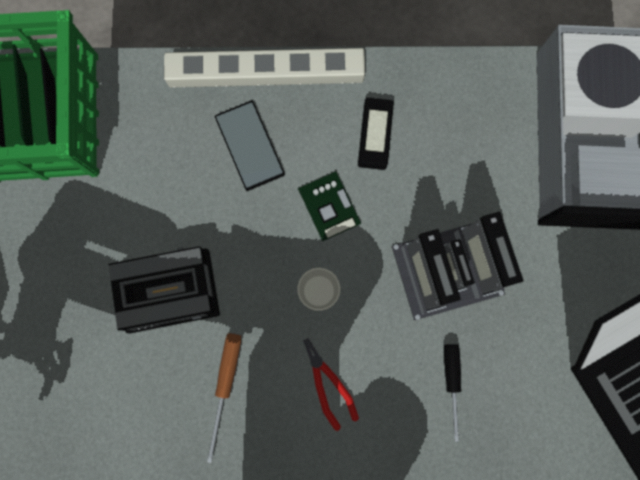

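View pics/side0.png

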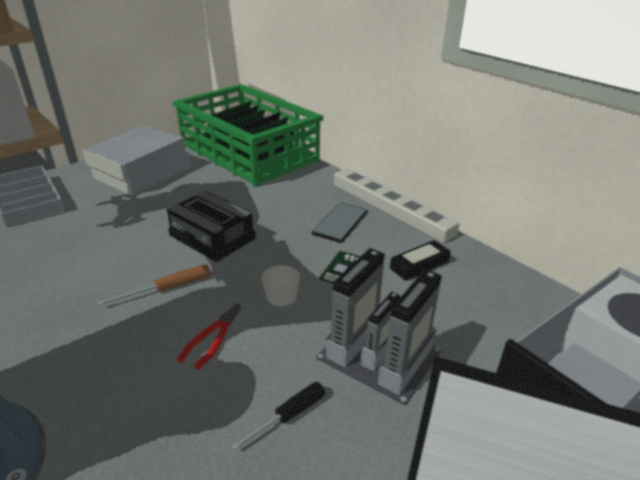

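Run:
```python
from h import *
c=dict(np.load('top0.npz'));P=cloud(c);np.save('P',P)
def rect(m,name):
    n,l,s,_=cv2.connectedComponentsWithStats(m.astype(np.uint8))
    for i in range(1,n):
        if s[i,4]<60: continue
        q=P[l==i]; r=cv2.minAreaRect((q[:,:2]*1000).astype(np.float32))
        print(name,s[i].tolist(),'ctr',np.round(r[0],1),'size',np.round(r[1],1),'ang',round(r[2],1),'z',np.percentile(q[:,2],[5,50,95]).round(4))
X,Y,Z=P[...,0],P[...,1],P[...,2]
reg=(X>.3)&(X<.65)&(Y<-.1)&(Y>-.4)&(c['depth']>0)
rect(reg&(Z>.145)&(Z<.17),'cart');rect(reg&(Z>.095)&(Z<.115),'small');rect(reg&(Z>.035)&(Z<.052),'rackw')
regd=(X>.35)&(X<.6)&(Y>.1)&(Y<.4)&(c['depth']>0)
rect(regd&(Z>.055)&(Z<.08),'dock');rect(regd&(Z<.055)&(Z>.012),'slot')
print(Z[270:310:4,120:215:6].round(3))
im=cv2.imread('pics/top0.png')
a=cv2.resize(im[235:345,95:235],None,fx=5.7,fy=5.4,interpolation=cv2.INTER_CUBIC);cv2.imwrite('pics/dock.png',a)
a=cv2.resize(im[200:330,385:530],None,fx=5.5,fy=4.6,interpolation=cv2.INTER_CUBIC);cv2.imwrite('pics/rack.png',a)
```

```text
cart [480, 211, 43, 76, 1618] ctr [ 577.9 -245.7] size [103.9  29.5] ang 15.8 z [0.1495 0.156  0.1585]
cart [418, 229, 42, 76, 1587] ctr [ 553.3 -157.2] size [103.8  28.8] ang 15.2 z [0.1519 0.1561 0.1584]
cart [589, 314, 34, 22, 185] ctr [ 468.8 -380.3] size [16.8 45.5] ang 18.8 z [0.1463 0.1581 0.1689]
small [559, 205, 33, 10, 261] ctr [ 643.6 -377.7] size [44.9 11.6] ang 87.6 z [0.0976 0.1044 0.1074]
small [470, 222, 27, 68, 304] ctr [ 574.2 -232.6] size [102.8   2.8] ang 15.6 z [0.0958 0.1057 0.1142]
small [413, 239, 23, 68, 205] ctr [ 549.3 -143.8] size [102.6   2.6] ang 15.8 z [0.0965 0.1055 0.1143]
small [449, 239, 25, 47, 561] ctr [ 565.4 -201.5] size [69.9 17.2] ang 14.7 z [0.1008 0.1059 0.1085]
small [582, 337, 22, 15, 94] ctr [ 442.9 -385.9] size [14.9 29.9] ang 14.0 z [0.0964 0.1058 0.1146]
rackw [544, 214, 31, 9, 81] ctr [ 639.2 -376.8] size [45.1  9.8] ang 73.9 z [0.0365 0.0444 0.0514]
rackw [457, 225, 47, 72, 430] ctr [ 573.8 -237.8] size [117.8  39.5] ang 25.4 z [0.0381 0.0457 0.0503]
rackw [403, 241, 25, 72, 338] ctr [ 549.6 -141.2] size [114.1  14. ] ang 11.1 z [0.0
[... 732 characters left out ...]
7 0.066 0.063 0.057 0.044 0.03  0.019 0.023 0.026 0.029 0.028 0.022
  0.023 0.067 0.066 0.021]
 [0.067 0.05  0.023 0.021 0.022 0.024 0.032 0.03  0.029 0.029 0.031 0.02
  0.023 0.064 0.067 0.024]
 [0.07  0.052 0.022 0.024 0.02  0.03  0.031 0.032 0.03  0.033 0.031 0.021
  0.021 0.064 0.069 0.034]
 [0.066 0.055 0.024 0.018 0.022 0.03  0.03  0.03  0.024 0.024 0.068 0.066
  0.067 0.068 0.068 0.038]
 [0.065 0.057 0.027 0.02  0.025 0.023 0.063 0.065 0.067 0.065 0.068 0.066
  0.068 0.065 0.067 0.043]
 [0.067 0.06  0.03  0.067 0.065 0.067 0.065 0.069 0.068 0.065 0.066 0.068
  0.067 0.067 0.066 0.047]
 [0.066 0.065 0.066 0.065 0.064 0.069 0.066 0.064 0.067 0.068 0.069 0.066
  0.069 0.066 0.066 0.051]]
```

View pics/dock.png

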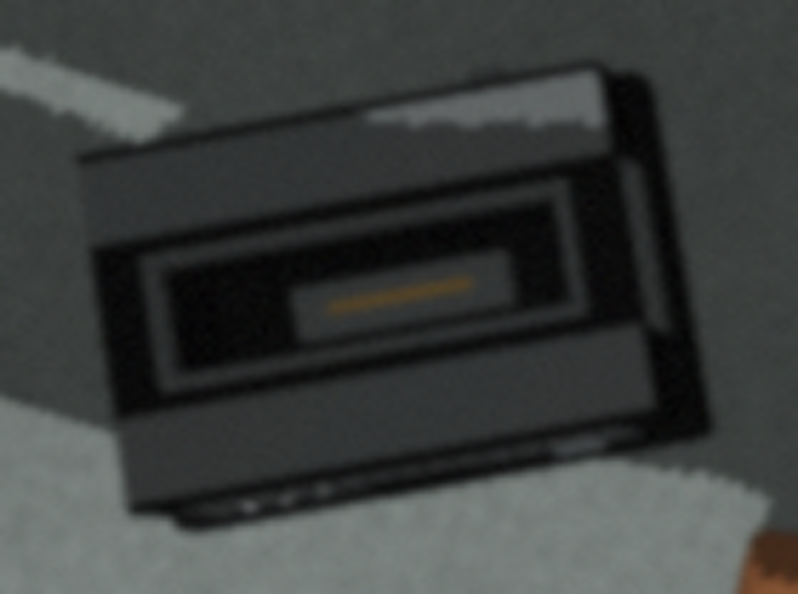

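View pics/rack.png

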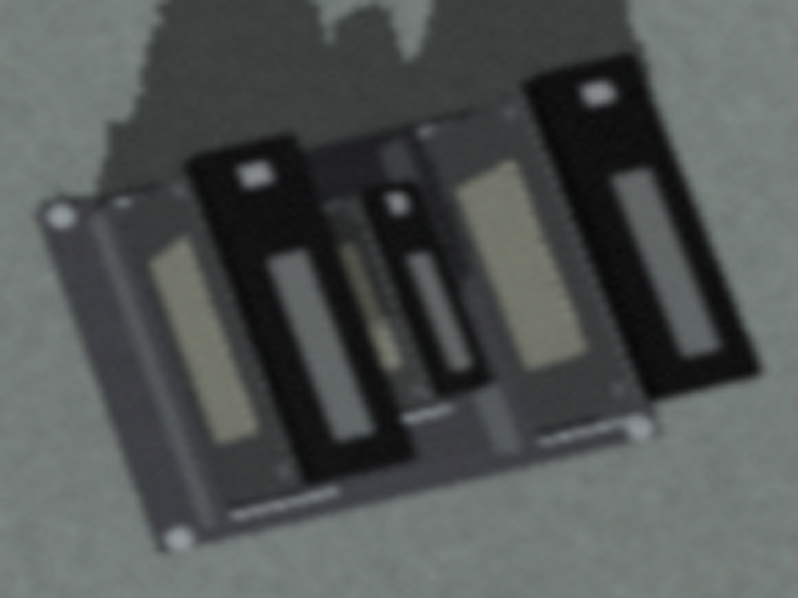

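Call:
play_rows(
  xyz=[
    [-57, -54, 0],
    [-115, -108, 0],
    [-172, -162, 0],
    [-230, -216, 0],
    [-287, -270, 0],
    [-344, -324, 0],
    [-402, -378, 0],
    [-459, -432, 0],
    [-517, -486, 0],
    [-574, -540, 0],
  ],
  rot=[
    [0, 0, 0.18],
    [0, 0, 0.36],
    [0, 0, 0.54],
    [0, 0, 0.72],
    [0, 0, 0.9],
    [0, 0, 1.08],
    [0, 0, 1.26],
    [0, 0, 1.44],
    [0, 0, 1.62],
    [0, 0, 1.8],
  ],
  grip=[1, 1, 1, 1, 1, 1, 1, 1, 1, 1],
)

```text
time_s: 1.35
eef_pos: [0.4786, -0.0144, 0.2301]
eef_rot: [-0.0, 0.878, 0.478, 0.0]
wrist_force: [1.3, 0.8, 0.5]
opening: 0.999
grasp_force: 0.0
```

```bash
cat >> h.py <<'E'
from scipy.spatial.transform import Rotation as R
def to(x,y,z,ang):
    "shift (mm) and turn (rad) in tool axes from present pose to world mm pose, tool down, tool-y at ang deg"
    o=readout.get_obs();M=R.from_quat(np.roll(o['eef_rot'],-1))
    yv=np.array([np.cos(np.radians(ang)),np.sin(np.radians(ang)),0]);zv=np.array([0,0,-1.])
    T=R.from_matrix(np.stack([np.cross(yv,zv),yv,zv],1))
    print('t',round(o['time_s'],2),'pos',(o['eef_pos']*1000).round(1),'F',o['wrist_force'].round(2),'T',o['torque'].round(3),'op',round(o['opening'],3),'gf',round(o['grasp_force'],1))
    print('shift',M.inv().apply(np.array([x,y,z])-o['eef_pos']*1000).round(1),'rot',(M.inv()*T).as_rotvec().round(4))
E
python3 -c "
from h import *
to(553.3,-157.2,136,-74.5)"
```

```text
t 1.35 pos [478.6 -14.4 230.1] F [1.29 0.81 0.48] T [ 0.034  0.032 -0.001] op 0.999 gf 0.0
shift [-79.5 140.2  94.1] rot [-1.000e-04 -2.000e-04  7.269e-01]
```

Call:
play_rows(
  xyz=[
    [-20, 35, 0],
    [-40, 70, 0],
    [-60, 105, 5],
    [-79, 140, 10],
    [-79, 140, 20],
    [-79, 140, 30],
    [-79, 140, 30],
    [-79, 140, 30],
    [-79, 140, 30],
    [-79, 140, 30],
  ],
  rot=[
    [0, 0, 0.15],
    [0, 0, 0.3],
    [0, 0, 0.45],
    [0, 0, 0.6],
    [0, 0, 0.727],
    [0, 0, 0.727],
    [0, 0, 0.727],
    [0, 0, 0.727],
    [0, 0, 0.727],
    [0, 0, 0.727],
  ],
  grip=[1, 1, 1, 1, 1, 1, 1, 1, 1, 1],
)

```text
time_s: 2.6
eef_pos: [0.554, -0.1541, 0.2007]
eef_rot: [0.0, 0.99, 0.138, 0.0]
wrist_force: [0.1, -0.4, 0.4]
opening: 1.002
grasp_force: 0.0
```

```bash
python3 -c "
from h import *
to(553.3,-157.2,136,-74.5)"
```

```text
t 2.6 pos [ 554.  -154.1  200.7] F [ 0.12 -0.43  0.45] T [-0.029 -0.001  0.001] op 1.002 gf 0.0
shift [-1.6  2.7 64.7] rot [ 0.0006 -0.0007  0.0069]
```

Call:
play_rows(
  xyz=[
    [-1.6, 2.7, 15],
    [-1.6, 2.7, 35],
    [-1.6, 2.7, 55],
    [-1.6, 2.7, 65],
    [-1.6, 2.7, 65],
    [-1.6, 2.7, 65],
    [-1.6, 2.7, 65],
    [-1.6, 2.7, 65],
    [-1.6, 2.7, 65],
    [-1.6, 2.7, 65],
  ],
  rot=[
    [0, 0, 0.007],
    [0, 0, 0.007],
    [0, 0, 0.007],
    [0, 0, 0.007],
    [0, 0, 0.007],
    [0, 0, 0.007],
    [0, 0, 0.007],
    [0, 0, 0.007],
    [0, 0, 0.007],
    [0, 0, 0.007],
  ],
  grip=[1, 1, 1, 1, 1, 0, 0, 0, 0, 0],
)

```text
time_s: 3.85
eef_pos: [0.5538, -0.1576, 0.136]
eef_rot: [0.001, 0.991, 0.135, 0.001]
wrist_force: [1.0, -1.1, 3.7]
opening: 0.312
grasp_force: 61.0
```

Call:
play_rows(
  xyz=[
    [0, 0, 0],
    [0, 0, -5],
    [0, 0, -15],
    [0, 0, -30],
    [0, 0, -45],
    [0, 0, -50],
    [0, 0, -50],
    [0, 0, -50],
    [0, 0, -50],
    [0, 0, -50],
  ],
  rot=[
    [0, 0, 0],
    [0, 0, 0],
    [0, 0, 0],
    [0, 0, 0],
    [0, 0, 0],
    [0, 0, 0],
    [0, 0, 0],
    [0, 0, 0],
    [0, 0, 0],
    [0, 0, 0],
  ],
  grip=[0, 0, 0, 0, 0, 0, 0, 0, 0, 0],
)

```text
time_s: 5.1
eef_pos: [0.5528, -0.1571, 0.1847]
eef_rot: [-0.0, 0.991, 0.134, -0.0]
wrist_force: [-0.2, -0.6, -5.5]
opening: 0.313
grasp_force: 60.0
```

```bash
python3 -c "
from h import *
to(553.3,-157.2,136,-74.5)
c=cam('top');P=cloud(c);np.savez('topA.npz',**c)
X,Y,Z=P[...,0],P[...,1],P[...,2]
cam('side','lift.png')"
```

```text
t 5.1 pos [ 552.8 -157.1  184.7] F [-0.18 -0.61 -5.5 ] T [0.071 0.006 0.022] op 0.313 gf 60.0
shift [ 0.5  0.2 48.7] rot [-0.0006  0.0006 -0.0008]
```

View pics/lift.png

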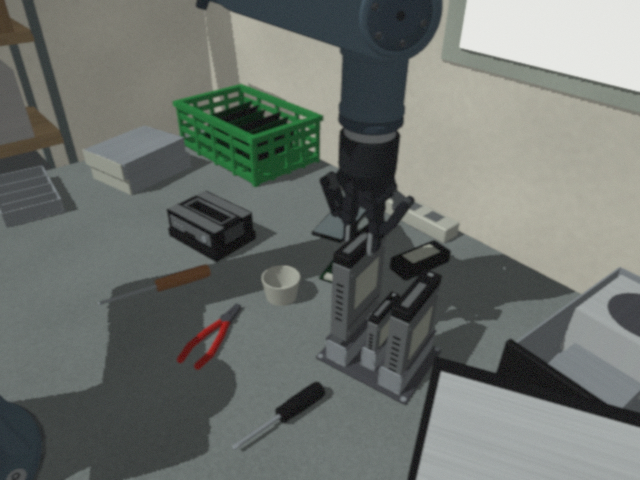

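Call:
play_rows(
  xyz=[
    [0, 0, 10],
    [0, 0, 25],
    [0, 0, 40],
    [0, 0, 47],
    [0, 0, 49.5],
    [0, 0, 49.5],
    [0, 0, 49.5],
    [0, 0, 49.5],
    [0, 0, 49.5],
    [0, 0, 49.5],
  ],
  rot=[
    [0, 0, 0],
    [0, 0, 0],
    [0, 0, 0],
    [0, 0, 0],
    [0, 0, 0],
    [0, 0, 0],
    [0, 0, 0],
    [0, 0, 0],
    [0, 0, 0],
    [0, 0, 0],
  ],
  grip=[0, 0, 0, 0, 0, 0, 1, 1, 1, 1],
)

```text
time_s: 6.45
eef_pos: [0.5532, -0.1573, 0.1359]
eef_rot: [0.0, 0.991, 0.134, 0.0]
wrist_force: [-0.2, -0.5, -0.7]
opening: 1.006
grasp_force: 0.0
```

```bash
python3 -c "
from h import *
to(578,-246,196,-74.4)"
```

```text
t 6.45 pos [ 553.2 -157.3  135.9] F [-0.18 -0.46 -0.66] T [ 0.009 -0.017 -0.069] op 1.006 gf 0.0
shift [  0.3  92.1 -60.1] rot [ 0.0003 -0.0003 -0.0025]
```

Cartridge A was heavy (≈5.9 N). Now B.

Call:
play_rows(
  xyz=[
    [0, 0, -20],
    [0, 0, -45],
    [0, 0, -60],
    [0, 20, -60],
    [0, 50, -60],
    [0, 80, -60],
    [0, 92, -60],
    [0, 92, -60],
    [0, 92, -60],
    [0, 92, -60],
  ],
  rot=[
    [0, 0, 0],
    [0, 0, 0],
    [0, 0, 0],
    [0, 0, 0],
    [0, 0, 0],
    [0, 0, 0],
    [0, 0, 0],
    [0, 0, 0],
    [0, 0, 0],
    [0, 0, 0],
  ],
  grip=[1, 1, 1, 1, 1, 1, 1, 1, 1, 1],
)

```text
time_s: 7.7
eef_pos: [0.5775, -0.245, 0.1957]
eef_rot: [-0.0, 0.991, 0.135, -0.0]
wrist_force: [0.7, -0.5, -0.2]
opening: 0.997
grasp_force: 0.0
```

```bash
python3 -c "
from h import *
to(578,-246,136,-74.4)"
```

```text
t 7.7 pos [ 577.5 -245.   195.7] F [ 0.67 -0.47 -0.24] T [ 0.019  0.057 -0.008] op 0.997 gf 0.0
shift [ 0.2  1.2 59.7] rot [-0.0003  0.     -0.0015]
```

Call:
play_rows(
  xyz=[
    [0, 1, 15],
    [0, 1, 35],
    [0, 1, 52],
    [0, 1, 60],
    [0, 1, 60],
    [0, 1, 60],
    [0, 1, 60],
    [0, 1, 60],
    [0, 1, 60],
    [0, 1, 60],
  ],
  rot=[
    [0, 0, 0],
    [0, 0, 0],
    [0, 0, 0],
    [0, 0, 0],
    [0, 0, 0],
    [0, 0, 0],
    [0, 0, 0],
    [0, 0, 0],
    [0, 0, 0],
    [0, 0, 0],
  ],
  grip=[1, 1, 1, 1, 1, 0, 0, 0, 0, 0],
)

```text
time_s: 8.95
eef_pos: [0.5783, -0.2471, 0.1365]
eef_rot: [0.0, 0.991, 0.135, 0.001]
wrist_force: [1.2, 0.0, 4.1]
opening: 0.308
grasp_force: 60.5
```

Call:
play_rows(
  xyz=[
    [0, 0, 0],
    [0, 0, -5],
    [0, 0, -15],
    [0, 0, -30],
    [0, 0, -45],
    [0, 0, -50],
    [0, 0, -50],
    [0, 0, -50],
    [0, 0, -50],
    [0, 0, -50],
  ],
  rot=[
    [0, 0, 0],
    [0, 0, 0],
    [0, 0, 0],
    [0, 0, 0],
    [0, 0, 0],
    [0, 0, 0],
    [0, 0, 0],
    [0, 0, 0],
    [0, 0, 0],
    [0, 0, 0],
  ],
  grip=[0, 0, 0, 0, 0, 0, 0, 0, 0, 0],
)

```text
time_s: 10.2
eef_pos: [0.5776, -0.2468, 0.1852]
eef_rot: [-0.0, 0.991, 0.134, -0.0]
wrist_force: [-0.8, 0.0, -2.3]
opening: 0.314
grasp_force: 60.0
```

```bash
python3 -c "
from h import *
to(578,-246,136,-74.4)"
```

```text
t 10.2 pos [ 577.6 -246.8  185.2] F [-0.84  0.01 -2.31] T [-0.023 -0.006  0.02 ] op 0.314 gf 60.0
shift [ 0.6 -0.6 49.2] rot [-0.0006  0.0005 -0.0025]
```

B is light (≈2.1 N). Back down, then return to A.

Call:
play_rows(
  xyz=[
    [0, 0, 10],
    [0, 0, 25],
    [0, 0, 40],
    [0, 0, 47],
    [0, 0, 49.5],
    [0, 0, 49.5],
    [0, 0, 49.5],
    [0, 0, 49.5],
    [0, 0, 49.5],
    [0, 0, 49.5],
  ],
  rot=[
    [0, 0, 0],
    [0, 0, 0],
    [0, 0, 0],
    [0, 0, 0],
    [0, 0, 0],
    [0, 0, 0],
    [0, 0, 0],
    [0, 0, 0],
    [0, 0, 0],
    [0, 0, 0],
  ],
  grip=[0, 0, 0, 0, 0, 0, 1, 1, 1, 1],
)

```text
time_s: 11.45
eef_pos: [0.5778, -0.2469, 0.1362]
eef_rot: [0.0, 0.991, 0.134, 0.0]
wrist_force: [-0.2, 0.3, 0.0]
opening: 1.003
grasp_force: 0.0
```

Call:
play_rows(
  xyz=[
    [0, 0, -20],
    [0, 0, -45],
    [0, 0, -60],
    [0, -20, -60],
    [0, -50, -60],
    [0, -80, -60],
    [0, -93, -60],
    [0, -93, -60],
    [0, -93, -60],
    [0, -93, -60],
  ],
  rot=[
    [0, 0, 0],
    [0, 0, 0],
    [0, 0, 0],
    [0, 0, 0],
    [0, 0, 0],
    [0, 0, 0],
    [0, 0, 0],
    [0, 0, 0],
    [0, 0, 0],
    [0, 0, 0],
  ],
  grip=[1, 1, 1, 1, 1, 1, 1, 1, 1, 1],
)

```text
time_s: 12.7
eef_pos: [0.5531, -0.1581, 0.1961]
eef_rot: [0.0, 0.991, 0.134, -0.0]
wrist_force: [-0.9, -0.9, 0.2]
opening: 0.997
grasp_force: 0.0
```

```bash
python3 -c "
from h import *
to(553.2,-157.3,136,-74.5)
c=dict(np.load('top0.npz'));K=c['camera_matrix'];E=c['extrinsics']
def bp(u,v,z):
    r=E[:3,:3]@np.array([(u-K[0,2])/K[0,0],(v-K[1,2])/K[1,1],1]);return (E[:3,3]+r*(z-E[2,3])/r[2])*1000
for n,q in dict(outer=[(138,258),(567,180),(590,310),(165,395)],inner=[(165,270),(550,203),(573,300),(185,372)]).items():
    W=np.array([bp(95+a/5.7-.4,235+b/5.4-.4,.066)[:2] for a,b in q]);print(n,W.round(1).tolist(),W.mean(0).round(1),cv2.minAreaRect(W.astype(np.float32)))
"
```

```text
t 12.7 pos [ 553.1 -158.1  196.1] F [-0.92 -0.86  0.21] T [-0.068  0.018 -0.049] op 0.997 gf 0.0
shift [ 0.3 -0.8 60.1] rot [ 0.0002  0.0001 -0.0017]
outer [[542.7, 316.8], [564.0, 202.3], [526.9, 195.2], [503.9, 307.8]] [534.4 255.5] ((534.1980590820312, 255.86819458007812), (39.77632141113281, 116.46161651611328), 10.923041343688965)
inner [[539.2, 309.4], [557.4, 206.7], [529.8, 199.8], [510.3, 302.7]] [534.2 254.7] ((534.484130859375, 254.59837341308594), (29.61562156677246, 105.98448181152344), 10.677288055419922)
```

Call:
play_rows(
  xyz=[
    [0, -0.8, 15],
    [0, -0.8, 35],
    [0, -0.8, 52],
    [0, -0.8, 60],
    [0, -0.8, 60],
    [0, -0.8, 60],
    [0, -0.8, 60],
    [0, -0.8, 60],
    [0, -0.8, 60],
    [0, -0.8, 60],
  ],
  rot=[
    [0, 0, 0],
    [0, 0, 0],
    [0, 0, 0],
    [0, 0, 0],
    [0, 0, 0],
    [0, 0, 0],
    [0, 0, 0],
    [0, 0, 0],
    [0, 0, 0],
    [0, 0, 0],
  ],
  grip=[1, 1, 1, 1, 1, 0, 0, 0, 0, 0],
)

```text
time_s: 13.95
eef_pos: [0.5535, -0.1568, 0.137]
eef_rot: [0.001, 0.991, 0.134, 0.001]
wrist_force: [0.9, -0.7, 3.5]
opening: 0.309
grasp_force: 60.6
```

Call:
play_rows(
  xyz=[
    [0, 0, 0],
    [0, 0, -5],
    [0, 0, -15],
    [0, 0, -30],
    [0, 0, -50],
    [0, 0, -75],
    [0, 0, -95],
    [0, 0, -105],
    [0, 0, -105],
    [0, 0, -105],
  ],
  rot=[
    [0, 0, 0],
    [0, 0, 0],
    [0, 0, 0],
    [0, 0, 0],
    [0, 0, 0],
    [0, 0, 0],
    [0, 0, 0],
    [0, 0, 0],
    [0, 0, 0],
    [0, 0, 0],
  ],
  grip=[0, 0, 0, 0, 0, 0, 0, 0, 0, 0],
)

```text
time_s: 15.2
eef_pos: [0.5522, -0.1561, 0.2402]
eef_rot: [-0.001, 0.991, 0.134, -0.001]
wrist_force: [-0.1, 0.9, -6.1]
opening: 0.316
grasp_force: 59.8
```

```bash
python3 -c "
from h import *
to(534.4,255,240,10.7)"
```

```text
t 15.2 pos [ 552.2 -156.1  240.2] F [-0.07  0.87 -6.14] T [ 0.078 -0.01   0.002] op 0.316 gf 59.8
shift [  92.4 -401.     0.6] rot [-2.0000e-03  1.0000e-04 -1.4878e+00]
```

Call:
play_rows(
  xyz=[
    [4, -18, 0],
    [12, -50, 0],
    [22, -95, 0],
    [33, -142, 0],
    [44, -190, 0],
    [55, -238, 0],
    [66, -286, 0],
    [77, -333, 0],
    [86, -373, 0],
    [92, -401, 0],
  ],
  rot=[
    [-0.0, 0, -0.08],
    [0, 0, -0.22],
    [0, 0, -0.38],
    [0, 0, -0.54],
    [0, 0, -0.7],
    [0, 0, -0.86],
    [0, 0, -1.02],
    [0, 0, -1.18],
    [0, 0, -1.34],
    [-0.002, 0, -1.488],
  ],
  grip=[0, 0, 0, 0, 0, 0, 0, 0, 0, 0],
)

```text
time_s: 16.45
eef_pos: [0.5335, 0.2564, 0.2398]
eef_rot: [0.0, 0.636, 0.772, -0.001]
wrist_force: [1.0, 0.2, -4.4]
opening: 0.313
grasp_force: 59.9
```

```bash
python3 -c "
from h import *
to(534.4,255,225,10.7)"
```

```text
t 16.45 pos [533.5 256.4 239.8] F [ 0.98  0.22 -4.38] T [-0.137 -0.048  0.007] op 0.313 gf 59.9
shift [-1.5  0.6 14.8] rot [-0.0009  0.0011  0.0066]
```

Call:
play_rows(
  xyz=[
    [-1, 0.5, 5],
    [-1.5, 0.6, 15],
    [-1.5, 0.6, 25],
    [-1.5, 0.6, 25],
    [-1.5, 0.6, 25],
    [-1.5, 0.6, 25],
    [-1.5, 0.6, 25],
    [-1.5, 0.6, 25],
    [-1.5, 0.6, 25],
    [-1.5, 0.6, 25],
  ],
  rot=[
    [0, 0, 0.006],
    [0, 0, 0.006],
    [0, 0, 0.006],
    [0, 0, 0.006],
    [0, 0, 0.006],
    [0, 0, 0.006],
    [0, 0, 0.006],
    [0, 0, 0.006],
    [0, 0, 0.006],
    [0, 0, 0.006],
  ],
  grip=[0, 0, 0, 0, 0, 0, 0, 0, 0, 0],
)

```text
time_s: 17.7
eef_pos: [0.5355, 0.2532, 0.2162]
eef_rot: [0.001, 0.64, 0.768, 0.0]
wrist_force: [-0.2, 0.1, -5.1]
opening: 0.314
grasp_force: 59.9
```

```bash
python3 -c "
from h import *
to(534.4,255,200,10.7)
for n in('side','top'):
    c=cam(n);np.savez(n+'H.npz',**c);im=c['color'][:,:,::-1]
    b=(150,140,130,140) if n=='side' else (95,190,160,160)
    x,y,w,h=b;cv2.imwrite('pics/h_%s.png'%n,cv2.resize(im[y:y+h,x:x+w],None,fx=580/h,fy=580/h,interpolation=cv2.INTER_CUBIC))
P=cloud(c);X,Y,Z=P[...,0],P[...,1],P[...,2]
top=(abs(X-.534)<.1)&(abs(Y-.255)<.1)&(Z>.2)&(Z<.25)
print(top.sum(),np.median(Z[top]));q=P[top];r=cv2.minAreaRect((q[:,:2]*1000).astype(np.float32));print(r)
"
```

```text
t 17.7 pos [535.5 253.2 216.2] F [-0.18  0.12 -5.07] T [-0.022 -0.02   0.011] op 0.314 gf 59.9
shift [ 2.  -0.8 16.2] rot [ 0.0014  0.0013 -0.0056]
1361 0.23521548387713587
((541.5735473632812, 228.9769287109375), (53.47422790527344, 57.0975456237793), 11.082902908325195)
```

View pics/h_side.png

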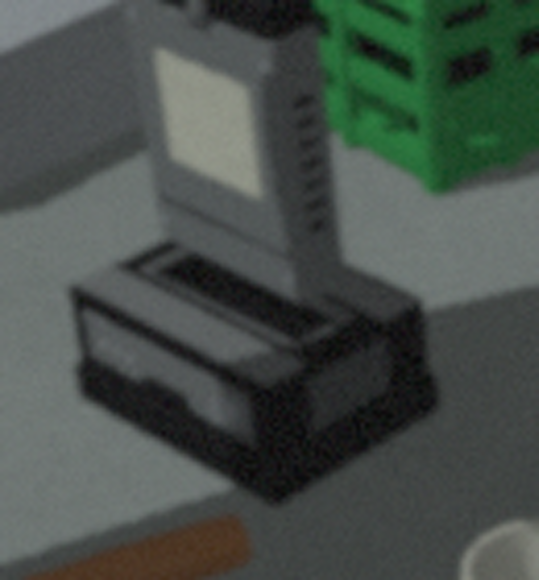

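View pics/h_top.png

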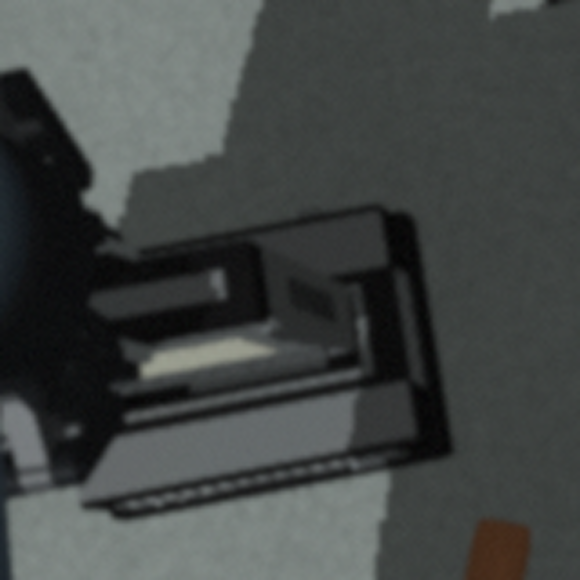

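```bash
python3 -c "
from h import *
o=readout.get_obs();a=np.radians(10.7);A=np.array([[np.cos(a),np.sin(a)],[-np.sin(a),np.cos(a)]])
C=np.array([534.4,255]);print('tcp uv',A@(o['eef_pos'][:2]*1000-C))
for n in('side','top'):
    c=dict(np.load(n+'H.npz'));P=cloud(c);X,Y,Z=P[...,0],P[...,1],P[...,2]
    uv=(P[...,:2]*1000-C)@A.T;U,V=uv[...,0],uv[...,1]
    m=(abs(U)<40)&(abs(V)<75)&(Z>.095)&(Z<.185)
    f=m&(abs(V)<40)&(U<-6);e=m&(abs(U)<8)&(V<-40)
    for k,g,W,S in(('front u',f,U,V),('end v',e,V,U)):
        if g.sum()>20: print(n,k,g.sum(),np.median(W[g]).round(2),'slope z',np.polyfit(Z[g]*1000,W[g],1)[0].round(4),'yaw',np.polyfit(S[g],W[g],1)[0].round(4))
    # dock
    c=dict(np.load(n+'0.npz'));P=cloud(c);Z=P[...,2];uv=(P[...,:2]*1000-C)@A.T;U,V=uv[...,0],uv[...,1]
    t=(abs(Z-.066)<.004)&(abs(U)<75)&(abs(V)<95)
    for lo in range(-70,71,20):
        b=t&(abs(V-lo)<5); 
        if b.sum()>20: print(' dock V',lo,'U',np.percentile(U[b],[1,99]).round(1),end='')
    print()
    for lo in (-45,-35,35,45):
        b=t&(abs(U-lo)<4)
        if b.sum()>20: print(' dock U',lo,'V',np.percentile(V[b],[1,99]).round(1),end='')
    print()
    # slot mouth edges from surface points
    for lo in (-40,-20,0,20,40):
        b=t&(abs(V-lo)<8); print(' mouth V',lo,U[b&(U<0)].max().round(1),U[b&(U>0)].min().round(1),end='')
    print()
    b=t&(abs(U)<9);print(' mouth v',V[b&(V<0)].max().round(1),V[b&(V>0)].min().round(1))
"
```

```text
tcp uv [ 0.7159721  -1.97043958]
side front u 1036 -12.9 slope z -0.0177 yaw 0.0087
side end v 278 -54.68 slope z -0.0066 yaw -0.001
 dock V -70 U [-52.7  48.1] dock V -50 U [-54.5  49.6] dock V -30 U [-54.2  49.2] dock V -10 U [-53.4  50.7] dock V 10 U [-53.7  48.7] dock V 30 U [-54.1  49.9] dock V 50 U [-53.8  49.4] dock V 70 U [-54.4  47.8]
 dock U -45 V [-69.8  69.4] dock U -35 V [-70.2  70.2] dock U 35 V [-69.7  70.8] dock U 45 V [-71.8  69.5]
 mouth V -40 -17.3 12.0 mouth V -20 -17.1 11.5 mouth V 0 -16.8 13.1 mouth V 20 -18.1 11.6 mouth V 40 -17.2 12.0
 mouth v -52.9 52.2
top front u 322 -10.71 slope z -0.0205 yaw 0.0148
top end v 150 -54.91 slope z 0.0003 yaw -0.0202
 dock V -70 U [-49.9  51.3] dock V -50 U [-50.5  51.9] dock V -30 U [-50.7  52.3] dock V -10 U [-50.1  52. ] dock V 10 U [-50.3  52. ] dock V 30 U [-50.1  51.9] dock V 50 U [-50.4  52.3] dock V 70 U [-50.2  51.1]
 dock U -45 V [-69.2  70.7] dock U -35 V [-68.6  71. ] dock U 35 V [-68.7  71.1] dock U 45 V [-69.1  71. ]
 mouth V -40 -14.3 16.0 mouth V -20 -14.1 15.8 mouth V 0 -14.1 15.9 mouth V 20 -14.2 15.9 mouth V 40 -14.2 15.5
 mouth v -52.4 53.6
```

```bash
python3 -c "
from h import *
a=np.radians(15.5)
def an(f,C,ang,zr,nm,pick):
    a=np.radians(ang);A=np.array([[np.cos(a),np.sin(a)],[-np.sin(a),np.cos(a)]])
    P=cloud(dict(np.load(f)));Z=P[...,2]*1000;uv=(P[...,:2]*1000-np.array(C))@A.T;U,V=uv[...,0],uv[...,1]
    m=pick(U,V)&(Z>zr[0])&(Z<zr[1]);W=V if nm=='v' else U
    p=np.polyfit(Z[m],W[m],1);r=abs(np.polyval(p,Z[m])-W[m]);k=r<2.5*np.median(r)+.5
    p=np.polyfit(Z[m][k],W[m][k],1);print(f,nm,C,k.sum(),'slope',p[0].round(4),'mean',W[m][k].mean().round(2),'sd',np.std(W[m][k]-np.polyval(p,Z[m][k])).round(2),'z',Z[m][k].mean().round())
fac=lambda U,V:(abs(U)<42)&(V>8)&(V<22)
fend=lambda U,V:(abs(V)<9)&(U<-40)&(U>-65)
for f in('top0.npz','topA.npz'):
  an(f,(577.9,-245.7),15.5,(60,145),'v',fac)
an('top0.npz',(553.3,-157.2),15.5,(60,145),'v',fac)
an('topA.npz',(553.3,-157.2),15.5,(90,180),'v',fac)
an('side0.npz',(577.9,-245.7),15.5,(60,145),'u',fend)
an('side0.npz',(553.3,-157.2),15.5,(60,145),'u',fend)
F=lambda U,V:(abs(V)<42)&(U<-4)&(U>-22)
an('topH.npz',(534.4,255),10.7,(90,180),'u',F)
an('sideH.npz',(534.4,255),10.7,(90,180),'u',F)
for f in('top0.npz','side0.npz'): an(f,(534.4,255),10.7,(15,58),'u',lambda U,V:(abs(V)<65)&(U<-45)&(U>-65))
"
```

```text
top0.npz v (577.9, -245.7) 1002 slope -0.0073 mean 13.62 sd 0.49 z 105.0
topA.npz v (577.9, -245.7) 106 slope -0.0004 mean 13.65 sd 0.52 z 101.0
top0.npz v (553.3, -157.2) 670 slope -0.0074 mean 13.79 sd 0.37 z 104.0
topA.npz v (553.3, -157.2) 107 slope 0.0027 mean 14.59 sd 0.33 z 135.0
side0.npz u (577.9, -245.7) 544 slope 0.0034 mean -54.3 sd 0.82 z 104.0
side0.npz u (553.3, -157.2) 460 slope 0.0053 mean -54.16 sd 0.76 z 103.0
topH.npz u (534.4, 255) 341 slope -0.0204 mean -10.52 sd 0.25 z 132.0
sideH.npz u (534.4, 255) 1048 slope -0.0169 mean -12.81 sd 0.9 z 136.0
top0.npz u (534.4, 255) 344 slope 0.0436 mean -52.95 sd 0.96 z 38.0
side0.npz u (534.4, 255) 716 slope 0.0319 mean -55.14 sd 1.5 z 37.0
```

Call:
play_rows(
  xyz=[
    [1, -0.5, 0],
    [3.1, -1, 0],
    [3.1, -1, 3],
    [3.1, -1, 5],
    [3.1, -1, 5],
    [3.1, -1, 5],
    [3.1, -1, 5],
    [3.1, -1, 5],
    [3.1, -1, 5],
    [3.1, -1, 5],
  ],
  rot=[
    [0.009, 0, -0.005],
    [0.018, 0, -0.009],
    [0.018, 0, -0.009],
    [0.018, 0, -0.009],
    [0.018, 0, -0.009],
    [0.018, 0, -0.009],
    [0.018, 0, -0.009],
    [0.018, 0, -0.009],
    [0.018, 0, -0.009],
    [0.018, 0, -0.009],
  ],
  grip=[0, 0, 0, 0, 0, 0, 0, 0, 0, 0],
)

```text
time_s: 19.05
eef_pos: [0.534, 0.256, 0.2112]
eef_rot: [-0.005, 0.637, 0.771, -0.007]
wrist_force: [-0.0, -0.4, -5.2]
opening: 0.314
grasp_force: 59.9
```

```bash
cat > m.py <<'E'
from h import *
to(534.4,255,200,10.7)
o=readout.get_obs();a=np.radians(10.7);A=np.array([[np.cos(a),np.sin(a)],[-np.sin(a),np.cos(a)]]);C=np.array([534.4,255])
print('tcp uv',A@(o['eef_pos'][:2]*1000-C))
zb=o['eef_pos'][2]*1000-131
for n,mu,mv in(('top',.85,.8),('side',-2.5,-.1)):
    c=cam(n);np.savez(n+'N.npz',**c);P=cloud(c);Z=P[...,2]*1000
    uv=(P[...,:2]*1000-C)@A.T;U,V=uv[...,0],uv[...,1]
    for k,W,S,m,half,mc in(('u',U,V,(abs(V)<42)&(U<-4)&(U>-24),14,mu),('v',V,U,(abs(U)<9)&(V<-42)&(V>-65),52,mv)):
        m=m&(Z>max(zb,70)+6)&(Z<zb+95)
        D=np.stack([Z[m]-zb,S[m],np.ones(m.sum())],1);k2=np.ones(m.sum(),bool)
        for _ in range(5):
            p=np.linalg.lstsq(D[k2],W[m][k2],rcond=None)[0];r=abs(D@p-W[m]);k2=r<2.5*np.median(r)+.2
        print(n,k,k2.sum(),'lean',p[0].round(4),'yaw',p[1].round(4),'bottom off',(p[2]+half-mc).round(2),'at tcp',(p[2]+131*p[0]+half-mc).round(2))
E
python3 m.py
```

```text
t 19.05 pos [534.  256.  211.2] F [-0.01 -0.37 -5.18] T [ 0.047 -0.053  0.054] op 0.314 gf 59.9
shift [-1.1  0.4 11.2] rot [-0.0166  0.0012  0.0032]
tcp uv [-0.22833963  1.08129068]
top u 411 lean -0.001 yaw -0.0034 bottom off 0.3 at tcp 0.16
top v 170 lean 0.0012 yaw 0.004 bottom off -0.71 at tcp -0.56
side u 1039 lean 0.0019 yaw -0.0023 bottom off 1.22 at tcp 1.47
side v 289 lean 0.0001 yaw 0.0002 bottom off 0.28 at tcp 0.29
```

Call:
play_rows(
  xyz=[
    [0.1, -0.6, 2],
    [0.2, -0.6, 5],
    [0.2, -0.6, 8],
    [0.2, -0.6, 11],
    [0.2, -0.6, 13],
    [0.2, -0.6, 15],
    [0.2, -0.6, 16],
    [0.2, -0.6, 17],
    [0.2, -0.6, 18],
    [0.2, -0.6, 18],
  ],
  rot=[
    [0, 0, 0],
    [0, 0, 0],
    [0, 0, 0],
    [0, 0, 0],
    [0, 0, 0],
    [0, 0, 0],
    [0, 0, 0],
    [0, 0, 0],
    [0, 0, 0],
    [0, 0, 0],
  ],
  grip=[0, 0, 0, 0, 0, 0, 0, 0, 0, 0],
)

```text
time_s: 20.4
eef_pos: [0.533, 0.256, 0.1931]
eef_rot: [-0.005, 0.637, 0.771, -0.007]
wrist_force: [0.6, -0.7, -5.2]
opening: 0.311
grasp_force: 59.9
```

```bash
python3 m.py
```

```text
t 20.4 pos [533.  256.  193.1] F [ 0.61 -0.74 -5.17] T [ 0.001  0.027 -0.016] op 0.311 gf 59.9
shift [-1.3  1.1 -6.9] rot [-0.0168  0.0012  0.0033]
tcp uv [-1.20483861  1.24985516]
top u 338 lean -0.0006 yaw -0.0027 bottom off -0.64 at tcp -0.72
top v 142 lean -0.0027 yaw -0.0064 bottom off -0.28 at tcp -0.63
side u 909 lean 0.0051 yaw -0.0033 bottom off 0.12 at tcp 0.79
side v 242 lean -0.0087 yaw -0.0182 bottom off 0.79 at tcp -0.35
```

Call:
play_rows(
  xyz=[
    [0, 0.2, 1],
    [0, 0.2, 2],
    [0, 0.2, 3],
    [0, 0.2, 4],
    [0, 0.2, 5],
    [0, 0.2, 6],
    [0, 0.2, 7],
    [0, 0.2, 8],
    [0, 0.2, 9],
    [0, 0.2, 10],
  ],
  rot=[
    [0, 0, 0],
    [0, 0, 0],
    [0, 0, 0],
    [0, 0, 0],
    [0, 0, 0],
    [0, 0, 0],
    [0, 0, 0],
    [0, 0, 0],
    [0, 0, 0],
    [0, 0, 0],
  ],
  grip=[0, 0, 0, 0, 0, 0, 0, 0, 0, 0],
)

```text
time_s: 21.75
eef_pos: [0.5331, 0.256, 0.1831]
eef_rot: [-0.005, 0.637, 0.771, -0.007]
wrist_force: [0.3, -0.1, -4.3]
opening: 0.312
grasp_force: 59.9
```

Call:
play_rows(
  xyz=[
    [0, 0, 2],
    [0, 0, 4],
    [0, 0, 6],
    [0, 0, 8],
    [0, 0, 10],
    [0, 0, 12],
    [0, 0, 14],
    [0, 0, 16],
    [0, 0, 18],
    [0, 0, 19],
  ],
  rot=[
    [0, 0, 0],
    [0, 0, 0],
    [0, 0, 0],
    [0, 0, 0],
    [0, 0, 0],
    [0, 0, 0],
    [0, 0, 0],
    [0, 0, 0],
    [0, 0, 0],
    [0, 0, 0],
  ],
  grip=[0, 0, 0, 0, 0, 0, 0, 0, 0, 0],
)

```text
time_s: 23.0
eef_pos: [0.5328, 0.2559, 0.1641]
eef_rot: [-0.005, 0.637, 0.771, -0.007]
wrist_force: [0.3, 0.4, -4.5]
opening: 0.311
grasp_force: 59.9
```

Now gently onto the plug.

Call:
play_rows(
  xyz=[
    [0, 0, 1],
    [0, 0, 2],
    [0, 0, 3],
    [0, 0, 4],
    [0, 0, 5],
    [0, 0, 5.5],
    [0, 0, 6],
    [0, 0, 6.5],
    [0, 0, 7],
    [0, 0, 7],
  ],
  rot=[
    [0, 0, 0],
    [0, 0, 0],
    [0, 0, 0],
    [0, 0, 0],
    [0, 0, 0],
    [0, 0, 0],
    [0, 0, 0],
    [0, 0, 0],
    [0, 0, 0],
    [0, 0, 0],
  ],
  grip=[0, 0, 0, 0, 0, 0, 0, 0, 0, 0],
)

```text
time_s: 24.25
eef_pos: [0.5333, 0.2561, 0.1601]
eef_rot: [-0.004, 0.637, 0.771, -0.006]
wrist_force: [-4.2, -0.7, 12.2]
opening: 0.315
grasp_force: 62.1
```

Call:
play_rows(
  xyz=[
    [0, 0, 0.5],
    [0, 0, 1],
    [0, 0, 1.5],
    [0, 0, 2],
    [0, 0, 2.5],
    [0, 0, 3],
    [0, 0, 3.5],
    [0, 0, 4],
    [0, 0, 4],
    [0, 0, 4],
  ],
  rot=[
    [0, 0, 0],
    [0, 0, 0],
    [0, 0, 0],
    [0, 0, 0],
    [0, 0, 0],
    [0, 0, 0],
    [0, 0, 0],
    [0, 0, 0],
    [0, 0, 0],
    [0, 0, 0],
  ],
  grip=[0, 0, 0, 0, 0, 0, 0, 0, 0, 0],
)

```text
time_s: 25.5
eef_pos: [0.5333, 0.2562, 0.1561]
eef_rot: [-0.004, 0.637, 0.771, -0.006]
wrist_force: [-4.0, -1.8, 11.7]
opening: 0.312
grasp_force: 62.1
```

Call:
play_rows(
  xyz=[
    [0, 0, 0.5],
    [0, 0, 1],
    [0, 0, 1.5],
    [0, 0, 2],
    [0, 0, 2.3],
    [0, 0, 2.6],
    [0, 0, 2.9],
    [0, 0, 3.2],
    [0, 0, 3.2],
    [0, 0, 3.2],
  ],
  rot=[
    [0, 0, 0],
    [0, 0, 0],
    [0, 0, 0],
    [0, 0, 0],
    [0, 0, 0],
    [0, 0, 0],
    [0, 0, 0],
    [0, 0, 0],
    [0, 0, 0],
    [0, 0, 0],
  ],
  grip=[0, 0, 0, 0, 0, 0, 0, 0, 0, 0],
)

```text
time_s: 26.75
eef_pos: [0.5333, 0.2561, 0.153]
eef_rot: [-0.004, 0.637, 0.771, -0.006]
wrist_force: [-4.7, -1.7, 13.9]
opening: 0.312
grasp_force: 62.3
```

Call:
play_rows(
  xyz=[
    [0, 0, 0.2],
    [0, 0, 0.4],
    [0, 0, 0.6],
    [0, 0, 0.8],
    [0, 0, 1],
    [0, 0, 1],
    [0, 0, 1],
    [0, 0, 1],
    [0, 0, 1],
    [0, 0, 1],
  ],
  rot=[
    [0, 0, 0],
    [0, 0, 0],
    [0, 0, 0],
    [0, 0, 0],
    [0, 0, 0],
    [0, 0, 0],
    [0, 0, 0],
    [0, 0, 0],
    [0, 0, 0],
    [0, 0, 0],
  ],
  grip=[0, 0, 0, 0, 0, 0, 0, 0, 0, 0],
)

```text
time_s: 28.0
eef_pos: [0.5335, 0.256, 0.153]
eef_rot: [-0.004, 0.637, 0.771, -0.006]
wrist_force: [-7.1, -1.7, 19.3]
opening: 0.309
grasp_force: 62.9
```

Call:
play_rows(
  xyz=[
    [0, 0, -1],
    [0, 0, -2],
    [0, 0, -3],
    [0, 0, -3],
    [0, 0, -3],
    [0, 0, -3],
    [0, 0, -3],
    [0, 0, -3],
    [0, 0, -3],
    [0, 0, -3],
  ],
  rot=[
    [0, 0, 0],
    [0, 0, 0],
    [0, 0, 0],
    [0, 0, 0],
    [0, 0, 0],
    [0, 0, 0],
    [0, 0, 0],
    [0, 0, 0],
    [0, 0, 0],
    [0, 0, 0],
  ],
  grip=[0, 0, 0, 0, 1, 1, 1, 1, 1, 1],
)

```text
time_s: 29.25
eef_pos: [0.5326, 0.2559, 0.152]
eef_rot: [-0.005, 0.637, 0.771, -0.007]
wrist_force: [-0.4, 0.3, -0.3]
opening: 0.997
grasp_force: 0.0
```

Call:
play_rows(
  xyz=[
    [0, 0, -10],
    [0, 0, -25],
    [0, 0, -50],
    [0, 0, -80],
    [-40, 0, -100],
    [-100, 0, -100],
    [-160, 0, -100],
    [-220, 0, -100],
    [-260, 0, -100],
    [-260, 0, -100],
  ],
  rot=[
    [0, 0, 0],
    [0, 0, 0],
    [0, 0, 0],
    [0, 0, 0],
    [0, 0, 0],
    [0, 0, 0],
    [0, 0, 0],
    [0, 0, 0],
    [0, 0, 0],
    [0, 0, 0],
  ],
  grip=[1, 1, 1, 1, 1, 1, 1, 1, 1, 1],
)

```text
time_s: 30.5
eef_pos: [0.584, -0.0021, 0.2536]
eef_rot: [-0.004, 0.638, 0.77, -0.007]
wrist_force: [0.5, 0.2, -0.4]
opening: 0.999
grasp_force: 0.0
```

```bash
python3 -c "
from h import *
c=cam('top','fin.png');P=cloud(c);Z=P[...,2];m=(abs(P[...,0]-.534)<.1)&(abs(P[...,1]-.255)<.1)&(Z>.16)&(Z<.19)
r=cv2.minAreaRect((P[m][:,:2]*1000).astype(np.float32));print(r,np.median(Z[m]), 'dock top',np.median(Z[(abs(P[...,0]-.534)<.08)&(abs(P[...,1]-.255)<.08)&(Z>.06)&(Z<.072)]))
b=(abs(P[...,0]-.578)<.06)&(abs(P[...,1]+.246)<.04)&(Z>.149)&(Z<.17);print(cv2.minAreaRect((P[b][:,:2]*1000).astype(np.float32)),np.median(Z[b]))
"
```

```text
((534.757080078125, 255.29617309570312), (28.448318481445312, 105.5485610961914), 10.54708480834961) 0.1723131820841447 dock top 0.06656426534684368
((577.97265625, -245.54930114746094), (104.04708862304688, 29.350797653198242), 15.573452949523926) 0.1560502195616013
```

View pics/fin.png

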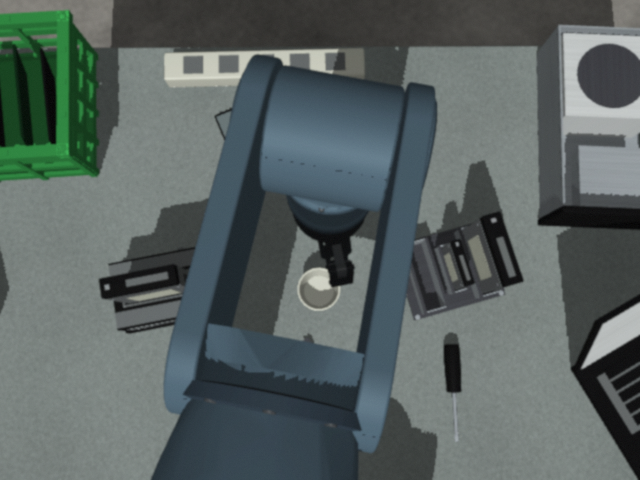

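The picture shows the heavy cartridge in the dock (around 140,285), its top at 172 mm as expected when it is fully home. The light one stands in its bay (around 500,250).

```bash
python3 -c "
from bench import ctrl
print(ctrl.hand_in())"
```

```text
the job is handed in; nothing more can be done
None
```

The heavier cartridge (about 5.9 N, against about 2.1 N) is fully home in the dock and released, pressed with about 25 N at most as read at the wrist; the empty one stands in its wide bay, and the job is handed in, though the hand-in returned no verdict.

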